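# Load the sample cup into the coil tester

### The job

Get the coil tester ready to check the cage ring that already lies in the blue sample cup. Press the black dust plug down until its latch lets go and it springs up, then lift it out and put it down on the desk. Then work the cup, with the ring in it, down into the well, twisting it as you press so that it slips through the rubber grip ring, until it stands fully home on the well floor and stays there when you let go; keep it upright and leave the other things where they are.

Things in the scene. Friction and masses are not known exactly. Their poses are not given: they have to be found in the camera images.
- tester: Coil tester, a fixed light-grey box 130 (x) x 180 (y) x 70 mm high; screen and keys on the right half of its top, a round well in the left half, its axis at x = 0, y = +35 mm. Origin: centre of its underside on the desk; z up; its front (-x) faces the robot within 15 degrees
- well_mouth (a point): Point on the well's axis at deck level (tester's top), 70 mm above the desk; axes as the tester's. From the deck down: a recess 63 mm across, 12 mm deep, holding the plug's flange; then a bore 43 mm across with a flared mouth 51 mm across
- well_floor (a point): Point on the well's axis on its floor, 28 mm above the desk, 42 mm below the deck: the cup's origin comes here when it is fully home; axes as the tester's
- plug: Loose black dust plug, 50 g, closing the well; origin: centre of its underside, z up its axis. Skirt 39 mm across, 0 to 8 mm high; flange 61 mm across, 8 to 12 mm; round knob to grip, 26 mm across, 12 to 42 mm, orange top. Latched: origin 14 mm below the deck. Pressed 5 mm to its stop (10 N) and let go, it rises 5.5 mm above the latched height and then lies loose
- bolt_left (a joint): Left (+y) of two latch bolts over the plug's flange, slide in m: 0 = latched, 0.0025 and more = clear. Pressing the plug down pushes it aside and it stays there; pulling the plug does not move it
- bolt_right (a joint): Right (-y) latch bolt, the same
- grip_ring (a point): Centre of the black rubber ring in the bore when relaxed, 25 mm below the deck, 17 mm above the well floor. It grips the cup: a straight push meets 20 to 40 N and drags it down by up to 10 mm (3 N/mm); let go, it lifts the cup back 6 to 12 mm. While the cup turns, to and fro or one way (0.6 Nm, at least 0.3 rad per mm of descent), it slips through with 5 to 15 N. Turn once more at the bottom
- cup: Loose blue plastic sample cup, 72 mm tall, 95 to 160 g, upright; origin: centre of its underside, z up its axis. Foot 31 mm across at the bottom, tapering to 40 mm at 7 mm height; round, 40 mm, to 44 mm; then a twelve-sided collar to grip, 46 mm across flats (one faces the cup's +x), 44 to 72 mm. Inside 34 mm across, floor at 22 mm. Fully home, the collar's lower edge is 2 mm above the deck
- ring: Gold bearing cage ring, 30 mm across, 9 mm high, lying loose in the cup, where it must stay. Origin: centre of its underside
- oil_pot: Bystander: light-grey tin with a lid, 51 mm across, 36 mm high. It and the cup stand in front of the tester, one at the right, one nearer the middle; which is which varies. Origin: centre of its underside
- micrometer: Bystander: micrometer lying right of and behind the tester, 46 x 140 x 14 mm, long axis y. Origin: centre of its underside
- marker: Bystander: red and white marker pen lying near the desk's front edge, 16 x 112 x 17 mm, long axis y. Origin: centre of its underside
- screwdriver: Bystander: small red screwdriver lying behind the tester, 11 x 143 x 11 mm, long axis y. Origin: centre of its underside
Mind the look-alikes: they are no part of the job. Leave any pink or purple look-alike of the cup alone.

How it is judged:
By the outcome, as a careful person would: the job done as asked, in the order asked, and still so for the second after the job is handed in, with the robot touching nothing.
It also fails if it takes over 67 s, if anything falls off the work surface, if the arm or the gripper's body presses on something with over 40 N, if the wrist force passes 120 N, or if a joint passes its speed limit or range.

### The arm

A 6-joint arm with a two-finger parallel gripper is mounted at the origin on a cart in front of the work surface, level with it; the furniture and walls round the work are solid. World frame = base frame: x ahead of the robot, y to its left, z up, the work surface at z = 0. Lengths are in m, angles in rad, forces in N, time in s.
With the tool pointing down it reaches from about 0.25 to 0.775 m from the base axis. Payload 4 kg.
Tool frame: the origin (TCP) lies midway between the tips of the shut fingers; the grasp point (between the pads) lies 19 mm behind it; z points along the fingers, y is the line along which they close (so a half turn about z gives the same grasp; the last joint's range is limited). The gripper opens to 94 mm and grips with 3 to 60 N. Pads are 16 mm wide; open, the fingers measure 119 mm over their backs; the gripper's body (75 mm by 177 mm) begins 78 mm behind the grasp point.
Start: joints at [1.107, 0.087, 1.371, -0, 1.684, -0.103], TCP at [0.194, 0.515, 0.175] pointing down, gripper open.
Joint ranges: [-3.1, 3.1], [-0.76, 2.03], [0.27, 2.55], [-1.08, 4.22], [0.17, 2.65], [-2.57, 2.57]. Speed limits (rad/s): [2.79, 2.79, 3.14, 3.14, 3.14, 3.14].

### API

Orientations are given as a unit quaternion [x, y, z, w].
In Python, from rig import robot gives the robot as it stands. The module is installed in compiled form; this text tells all that it offers.
- The arm moves only by the tool servo_tool, never from a script. Its argument "deltas" is a list of rows, each a list of 3 entries, a list of its own where there are three numbers: the shift along the tool's x, y, z in m, then the turn about the tool's z in rad, then the finger opening in m, from 0 to 0.094. In form: [[[tx, ty, tz], roll, gripper], ...]. A call has 1 to 10 rows; each row shifts and turns the commanded pose from where the row before left it, along the tool's axes as they then stand; what a row does not reach is not made up. A row lasts 1/8 s, in which the tool goes at most 62.5 mm and 10.7 degrees, less where a joint would pass 70% of its speed; a pose out of reach is approached as far as the arm can. A call is refused whole if a number of a shift passes 0.0625 or a number of a turn 0.188, either way. A call with a gripper value outside its range is refused whole. The fingers move at their own pace and stop on an object; "grip_force" is the grip in N (left out, the last holds). Time passes only in rows, so rows that do not move let the fingers close. It gives the time, the measured TCP pose, the force, the opening and the grip force at its end, in the units of the state.
- robot.state(): the state, without advancing time (a new reading comes with each control period).
- robot.read_camera(name): name is "side" or "top"; returns the picture (400x640x3 uint8, blue, green, red); there is no depth.
- robot.calibration(name): a dict with "mtx" (3x3 intrinsics, pixels), "view" (4x4, takes a point from world to camera coordinates). Camera axes: x right, y down, z forward; pixel columns grow to the right and rows downward; lengths in m; the calibration is good to about 2 mm. A picture is of the moment at which its call begins. calibration takes no time and is no camera call.
- robot.close_job(): hands the job in; it is judged then, once.
Trained networks look in the newest picture that a camera, given by its name, has taken for a name from the list of things; names that differ only in an ending like _2 or _b are one class to them, and where a whole thing is asked for, a point or a joint stands for the part that bears it (a point fixed in the world has none). Each returns a list of dicts, best first, with "confidence" (0 to 1); they miss things now and then, are a little off and sometimes report something else, mostly with a low value. They report only what shows in the picture. A call takes as long as a camera call. They do not tell look-alikes from the thing itself.
- robot.search_frame(target, camera): "bbox" ([centre column, centre row, width, height] in pixels, round what is visible of it).
The state is a dict: "time": time; "joint_positions": joint angles; "dq": joint speeds; "tau": joint torques, N m; "position": TCP position; "tool_rot": TCP orientation; "wrist_force": force on the tool from outside, world axes, zero at the start; "torque": the same for the moment, N m; "gripper_width": finger opening in m; "grip_force": force on a finger pad.
Only numpy, scipy, OpenCV 4.12 (cv2) and the standard library are available. Lean on these libraries where they do the work, as an engineer would, in place of code of your own. Each camera call takes 0.05 s, during which the arm holds its last target. There are 200 camera calls.

## Working session

There is one attempt and no reset: what is moved stays moved. The work goes in short steps, Python scripts to look and compute and a tool call to move; the robot and the scene stay as the last step left them, time stands still between calls to the robot, and variables do not carry over. Pictures are saved under pics/ and viewed, at most 10 in all, crops included, and the job is handed in when it is done.

Besides the shell and the picture viewer there is one more tool, called after "Call:" as name(argument=value, ...) on one line, values as JSON. servo_tool: Moves the arm, as the interface text tells. Its arguments: {"type":"object","properties":{"deltas":{"type":"array","items":{"type":"array"}},"grip_force":{"type":"number"}},"required":["deltas"]}

```bash
mkdir -p pics; cat > h.py <<'E'
import numpy as np,cv2
from rig import robot
def ray(cam,u,v,z):
    c=robot.calibration(cam);K=np.array(c["mtx"]);V=np.array(c["view"])
    d=V[:3,:3].T@np.linalg.inv(K)@np.array([u,v,1.]);o=-V[:3,:3].T@V[:3,3]
    return o+d*(z-o[2])/d[2]
def proj(cam,p):
    c=robot.calibration(cam);K=np.array(c["mtx"]);V=np.array(c["view"])
    q=K@(V[:3,:3]@np.array(p)+V[:3,3]);return q[:2]/q[2]
E
python3 - <<'E'
from h import *
for c in("top","side"):
    im=robot.read_camera(c);cv2.imwrite(f"pics/{c}0.png",im)
    V=np.array(robot.calibration(c)["view"]);print(c,(-V[:3,:3].T@V[:3,3]).round(3),V[2,:3].round(2))
    for t in("tester","plug","cup","oil_pot"):
        for r in robot.search_frame(t,c)[:3]:print(t,np.round(r["bbox"],1),round(r["confidence"],2))
print(robot.state())
E
```

```text
top [ 0.377 -0.212  0.946] [ 0.21  0.01 -0.98]
tester [297.3 191.4  79.6  57.4] 0.76
plug [282.8 191.2  20.   21.6] 0.64
cup [323.5 247.8  17.6  18.9] 0.76
cup [280.6 252.8  18.9  18.3] 0.68
cup [243.  280.8  25.2  19.6] 0.56
oil_pot [363.4 253.1  20.4  21.9] 0.8
oil_pot [293.3 188.9  74.8  60.5] 0.68
side [0.385 0.552 0.435] [ 0.21 -0.88 -0.42]
tester [284.6 229.7  99.7  84.8] 0.68
plug [285.5 213.7  32.7  32.7] 0.73
cup [418.1 265.6  35.1  34.3] 0.75
cup [377.8 242.6  24.7  46.1] 0.61
cup [374.9 210.2  27.6  33.5] 0.55
oil_pot [383.2 202.9  25.   24. ] 0.43
{'time': 0.5, 'joint_positions': array([ 1.10687454e+00,  8.72161389e-02,  1.37075491e+00,  1.21086909e-05,
        1.68358392e+00, -1.03108153e-01]), 'dq': array([ 0.00065923, -0.0012419 , -0.00124603,  0.00156255, -0.00215174,
       -0.00081299]), 'tau': array([-6.51745140e-04, -3.39622593e+01, -3.02267647e+01,  7.17646605e-02,
        2.42723484e-02, -1.79742079e-05]), 'position': array([0.19417602, 0.51458833, 0.17506916]), 'tool_rot': array([ 1.79429134e-01,  9.83770901e-01,  1.97729210e-05, -5.04902162e-07]), 'wrist_force': array([-0.42639326, -0.17076169, -0.57950335]), 'torque': array([-0.01419826, -0.01798944,  0.02415825]), 'grip_force': 0.0, 'gripper_width': 0.09401622895358243}
```

View pics/top0.png

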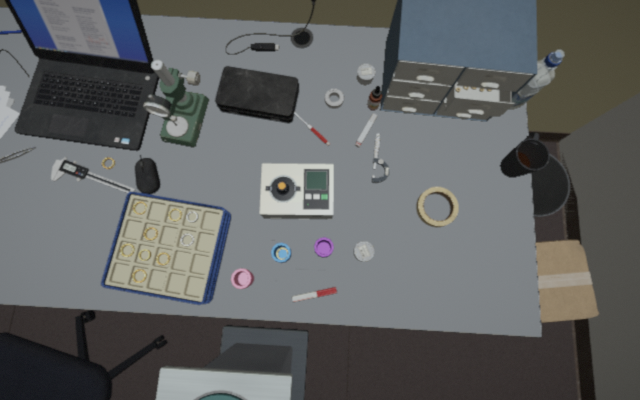

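View pics/side0.png

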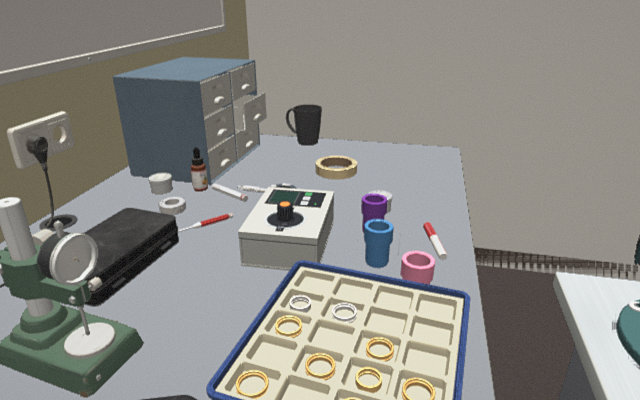

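The top view shows the tester at about (297,190) with the plug's orange knob at (282,186). The blue cup is at (281,253); the purple and pink look-alikes are at (323,247) and (242,279), and the pot is at (364,252). In the side view the cup is at (378,243) and the knob at (285,210).

```bash
python3 - <<'E'
from h import *
ims={c:cv2.imread(f"pics/{c}0.png") for c in("top","side")}
def blob(c,lo,hi,roi):
    x0,y0,x1,y1=roi;h=cv2.cvtColor(ims[c][y0:y1,x0:x1],cv2.COLOR_BGR2HSV)
    m=cv2.inRange(h,lo,hi);n,l,s,ce=cv2.connectedComponentsWithStats(m);i=1+s[1:,4].argmax()
    return ce[i]+[x0,y0],s[i]+[x0,y0,0,0,0],(l==i)
p,s,_=blob("top",(8,120,100),(25,255,255),(265,165,300,210));print("knob top",p,s,ray("top",*p,.098))
p,s,_=blob("side",(8,120,100),(25,255,255),(265,190,305,230));print("knob side",p,s,ray("side",*p,.098))
p,s,m=blob("top",(95,120,60),(115,255,255),(262,235,302,272));ctr=cv2.findContours(m.astype(np.uint8),0,2)[0][0][:,0]+[262,235]
e=cv2.fitEllipse(ctr);print("cup top",p,s,e,ray("top",*e[0],.072),ray("top",*p,.06))
p,s,m=blob("side",(95,120,40),(118,255,255),(355,210,400,272));print("cup side",p,s,ray("side",s[0]+s[2]/2,s[1]+6,.072))
# tester outline
g=ims["top"][150:225,250:345];h=cv2.cvtColor(g,cv2.COLOR_BGR2HSV);m=cv2.inRange(h,(0,0,185),(180,60,255))
m=cv2.morphologyEx(m,cv2.MORPH_CLOSE,np.ones((25,25)));n,l,st,ce=cv2.connectedComponentsWithStats(m);i=1+st[1:,4].argmax()
c=cv2.findContours((l==i).astype(np.uint8),0,2)[0][0]
r=cv2.minAreaRect(c);b=cv2.boxPoints(r)+[250,150];w=[ray("top",*q,.07)[:2].round(4) for q in b];print(r,b,w,np.mean(w,0))
big=np.hstack([cv2.resize(ims["top"][160:275,250:345],None,fx=4.8,fy=4.8,interpolation=cv2.INTER_CUBIC)[:550],cv2.resize(ims["side"][180:280,355:410],(300,550),interpolation=cv2.INTER_CUBIC)])
cv2.imwrite("pics/crop.png",big);print(big.shape)
E
```

```text
knob top [281.60526316 185.39473684] [278 182   8   7  38] [ 0.59567218 -0.11003768  0.098     ]
knob side [284.46 203.52] [280 201  10   6  50] [ 0.59566664 -0.11095829  0.098     ]
cup top [276.375      248.58333333] [274 245   9  12  24] ((272.4744567871094, 243.50091552734375), (10.226007461547852, 10.440659523010254), 0.0) [ 0.45749402 -0.09672927  0.072     ] [ 0.44689316 -0.10564114  0.06      ]
cup side [377.56290174 241.35445363] [ 364  219   29   48 1089] [ 0.43831736 -0.11879669  0.072     ]
((46.99999237060547, 43.999996185302734), (93.99998474121094, 59.99999237060547), -0.0) [[250.         223.99999237]
 [250.         164.        ]
 [343.99998474 164.        ]
 [343.99998474 223.99999237]] [array([ 0.5016, -0.0379]), array([ 0.6537, -0.0227]), array([ 0.6679, -0.2592]), array([ 0.5152, -0.266 ])] [ 0.5846  -0.14645]
(550, 756, 3)
```

View pics/crop.png

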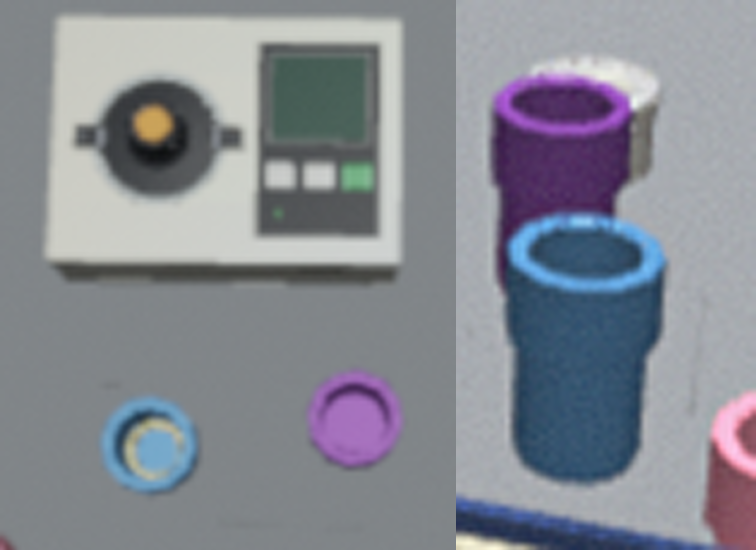

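```bash
python3 - <<'E'
from h import *
P=lambda x,y,z:ray("top",250+x/4.8,160+y/4.8,z)[:2].round(4)
w=[P(*q,.07) for q in((55,14),(402,18),(400,264),(46,261))];print("corners",w,np.mean(w,0))
d=[w[0]-w[1],w[3]-w[2]];print("yaw from y edges",[np.degrees(np.arctan2(-a[0],a[1])).round(2) for a in d],[np.linalg.norm(a) for a in d])
d=[w[0]-w[3],w[1]-w[2]];print("yaw x edges",[np.degrees(np.arctan2(a[1],a[0])).round(2) for a in d],[np.linalg.norm(a) for a in d])
print("well",P(158,138,.064),"cup",P(150,445,.072),P(159,449,.031))
S=lambda x,y,z:ray("side",355+(x-456)/300*55,180+y/5.5,z)[:2].round(4)
print("cup side",S(586,255,.072), "base front",S(578,480,0))
print("purple",P(355,420,.072),"pot",ray("top",364,250,.036))
E
```

```text
corners [array([ 0.6583, -0.0512]), array([ 0.667 , -0.2334]), array([ 0.5358, -0.239 ]), array([ 0.5267, -0.0589])] [ 0.59695  -0.145625]
yaw from y edges [np.float64(2.73), np.float64(2.89)] [np.float64(0.18240759304371076), np.float64(0.18032975350729008)]
yaw x edges [np.float64(3.35), np.float64(2.44)] [np.float64(0.1318250734875578), np.float64(0.13131945781185664)]
well [ 0.596  -0.1099] cup [ 0.4369 -0.1195] [ 0.4379 -0.12  ]
cup side [ 0.4373 -0.1143] base front [ 0.4348 -0.1038]
purple [ 0.4552 -0.2205] pot [ 0.45813787 -0.32076792  0.036     ]
```

Call:
servo_tool(deltas=[[[0,0,0],0.173,0.094],[[0,0,0],0.173,0.094],[[0,0,0],0.173,0.094],[[0,0,0],0.173,0.094],[[0,0,0],0.173,0.07],[[0,0,0],0.173,0.07],[[0,0,0],0.172,0.07],[[-0.048,0.0309,0],0,0.07],[[-0.048,0.0309,0],0,0.07],[[-0.048,0.0309,0],0,0.07]], grip_force=30)

```text
time: 1.75
position: [0.2875, 0.3693, 0.1752]
tool_rot: [0.707, 0.707, 0.0, 0.0]
wrist_force: [0.9, -0.2, 0.2]
gripper_width: 0.0698
grip_force: 0.0
```

Call:
servo_tool(deltas=[[[-0.048,0.0309,0],0,0.07],[[-0.048,0.0309,0],0,0.07],[[-0.048,0.0309,0],0,0.07],[[-0.048,0.0309,0],0,0.07],[[-0.048,0.0309,0],0,0.06],[[-0.048,0.0309,0],0,0.06],[[-0.048,0.0309,0],0,0.06],[[-0.048,0.0309,0],0,0.05],[[-0.048,0.0309,0],0,0.05],[[-0.048,0.0309,0],0,0.05]])

```text
time: 3.0
position: [0.5968, -0.1111, 0.1752]
tool_rot: [0.707, 0.707, 0.0, 0.0]
wrist_force: [1.3, -0.4, 0.2]
gripper_width: 0.0498
grip_force: 0.0
```

Call:
servo_tool(deltas=[[[0.0005,-0.001,0.03],0,0.05],[[0,0,0.03],0,0.05],[[0,0,0.02],0,0.05],[[0,0,0.01],0,0.05],[[0,0,0.01],0,0.05],[[0,0,0],0,0.02],[[0,0,0],0,0.015],[[0,0,0],0,0.015],[[0,0,0],0,0.015]])

```text
time: 4.12
position: [0.5952, -0.109, 0.0757]
tool_rot: [0.707, 0.707, 0.0, 0.0]
wrist_force: [0.1, 0.3, -0.2]
gripper_width: 0.0158
grip_force: 0.0
```

```bash
python3 - <<'E'
from h import *
a=robot.read_camera("side");b=robot.read_camera("top")
s=robot.state();print(s["position"],s["gripper_width"],s["grip_force"],proj("side",s["position"]),proj("top",s["position"]))
cv2.imwrite("pics/g1.png",np.hstack([cv2.resize(a[140:270,230:340],None,fx=4,fy=4),cv2.resize(b[150:250,245:325],None,fx=4,fy=5.2)[:520]]))
E
```

```text
[ 0.59503573 -0.10892638  0.07539263] 0.015042020398718575 0.0 [284.91561817 216.11310768] [282.04483372 187.95644207]
```

View pics/g1.png

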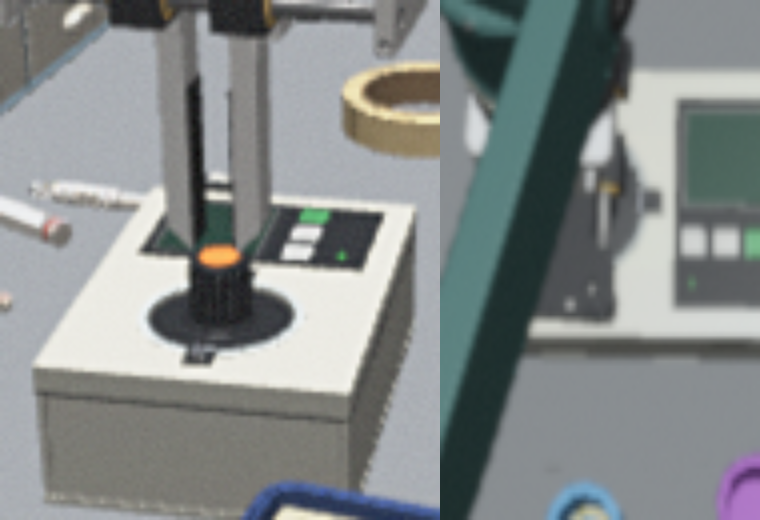

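```bash
python3 - <<'E'
from h import *
for z in(.0754,.098,.11):print(z,ray("side",284.5,202,z))
print(proj("side",[.5953,-.1105,.068]),proj("side",[.5953,-.1105,.098]))
b=robot.search_frame("plug","side");print(b)
s=robot.state();print(s)
E
```

```text
0.0754 [ 0.61157073 -0.16143792  0.0754    ]
0.098 [ 0.59729213 -0.11659117  0.098     ]
0.11 [ 0.58971058 -0.09277874  0.11      ]
[285.17579225 219.54492655] [284.59124642 203.6580904 ]
[{'bbox': [285.1, 214.2, 35.5, 29.7], 'confidence': 0.84}]
{'time': 4.275, 'joint_positions': array([-2.74784432e-01,  2.46480680e-01,  1.38688866e+00,  9.01133898e-05,
        1.50792104e+00, -2.74830382e-01]), 'dq': array([-0.00049043,  0.00132944,  0.00253925,  0.00096175,  0.00016059,
       -0.00066143]), 'tau': array([ 3.39546619e-03, -3.98606908e+01, -2.93707108e+01,  6.76963083e-02,
        3.38322076e-02,  2.16972450e-05]), 'position': array([ 0.59496777, -0.10888908,  0.07523843]), 'tool_rot': array([7.07092524e-01, 7.07121021e-01, 1.13091242e-04, 1.09883028e-04]), 'wrist_force': array([-0.1822489 , -0.01978916, -0.69811912]), 'torque': array([-0.03832487,  0.07695902,  0.01292634]), 'grip_force': 0.0, 'gripper_width': 0.015144300306216418}
```

The side view shows the fingers ending at about px (284,202), level with the knob's top. The TCP projects to (285,216), so the tips don't seem to be where they are reported. I'll open them and compare.

Call:
servo_tool(deltas=[[[0,0,0],0,0.06],[[0,0,0],0,0.06],[[0,0,0],0,0.06]])

```text
time: 4.65
position: [0.5949, -0.1089, 0.075]
tool_rot: [0.707, 0.707, 0.0, -0.0]
wrist_force: [0.3, -0.0, 0.3]
gripper_width: 0.0414
grip_force: 0.0
```

```bash
python3 - <<'E'
from h import *
a=robot.read_camera("side");b=robot.read_camera("top")
s=robot.state();print(s["position"],s["gripper_width"],s["wrist_force"],proj("side",s["position"]),proj("top",s["position"]))
for c,im,r in(("side",a,(265,190,305,230)),("top",b,(265,165,300,210))):
    x0,y0,x1,y1=r;h=cv2.cvtColor(im[y0:y1,x0:x1],cv2.COLOR_BGR2HSV);m=cv2.inRange(h,(8,120,100),(25,255,255))
    n,l,st,ce=cv2.connectedComponentsWithStats(m);print(c,[(ce[i]+[x0,y0],st[i,2:]) for i in range(1,n)])
A=cv2.resize(a[120:270,220:350],None,fx=3.5,fy=3.5,interpolation=cv2.INTER_CUBIC);B=cv2.resize(b[130:235,250:330],None,fx=4,fy=5,interpolation=cv2.INTER_CUBIC)
cv2.imwrite("pics/g2.png",np.hstack([A,B]) if A.shape[0]==B.shape[0] else np.hstack([A,cv2.resize(B,(320,A.shape[0]))]))
E
```

```text
[ 0.59486651 -0.10889524  0.07505543] 0.049536118032429945 [ 0.17072554 -0.17695109 -0.34315089] [285.01297766 216.30895607] [282.04011774 188.0559243 ]
side [(array([284.5, 203.5]), array([10,  6, 50], dtype=int32))]
top []
```

View pics/g2.png

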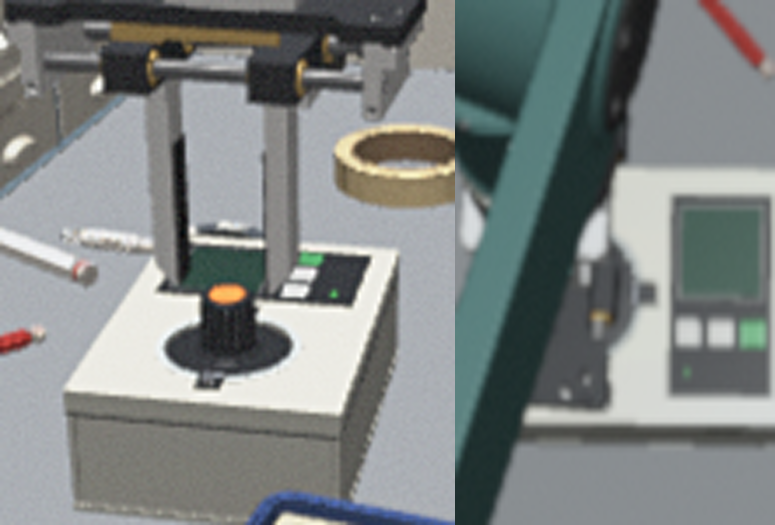

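Opened, the tips show at about (269,202) and (300,203). That is level with the knob's top, some 22 mm above the reported TCP. I'll shut the fingers and find the contact by force, which is also the way to press the plug.

Call:
servo_tool(deltas=[[[0,0,-0.006],0,0.0],[[0,0,0],0,0.0],[[0,0,0],0,0.0],[[0,0,0.003],0,0.0],[[-0.0015,0.0005,0.002],0,0.0]])

```text
time: 5.38
position: [0.5952, -0.1103, 0.0756]
tool_rot: [0.707, 0.707, -0.0, -0.0]
wrist_force: [0.1, 0.5, -0.8]
gripper_width: 0.0067
grip_force: 0.0
```

Call:
servo_tool(deltas=[[[0,0,0.001],0,0.0],[[0,0,0.001],0,0.0]])

```text
time: 5.62
position: [0.5953, -0.1104, 0.0739]
tool_rot: [0.707, 0.707, -0.0, -0.0]
wrist_force: [0.8, -0.2, -0.2]
gripper_width: 0.0003
grip_force: 0.0
```

Call:
servo_tool(deltas=[[[0,0,0.001],0,0.0],[[0,0,0.001],0,0.0]])

```text
time: 5.88
position: [0.5954, -0.1104, 0.0721]
tool_rot: [0.707, 0.707, 0.0, 0.0]
wrist_force: [-0.4, 0.6, -0.2]
gripper_width: 0.0007
grip_force: 0.0
```

Call:
servo_tool(deltas=[[[0,0,0.001],0,0.0],[[0,0,0.001],0,0.0]])

```text
time: 6.12
position: [0.5954, -0.1104, 0.07]
tool_rot: [0.707, 0.707, 0.0, 0.0]
wrist_force: [-0.4, 0.1, 0.3]
gripper_width: 0.0004
grip_force: 0.0
```

```bash
python3 - <<'E'
from h import *
a=robot.read_camera("side");b=robot.read_camera("top")
s=robot.state();print(s["position"],s["wrist_force"],proj("side",s["position"]))
cv2.imwrite("pics/g3.png",cv2.resize(a[130:260,230:340],None,fx=4.6,fy=4.6,interpolation=cv2.INTER_CUBIC))
E
```

```text
[ 0.59526871 -0.11034247  0.06988919] [ 0.48829458 -0.04314753  0.74373149] [285.13054853 218.60385901]
```

View pics/g3.png

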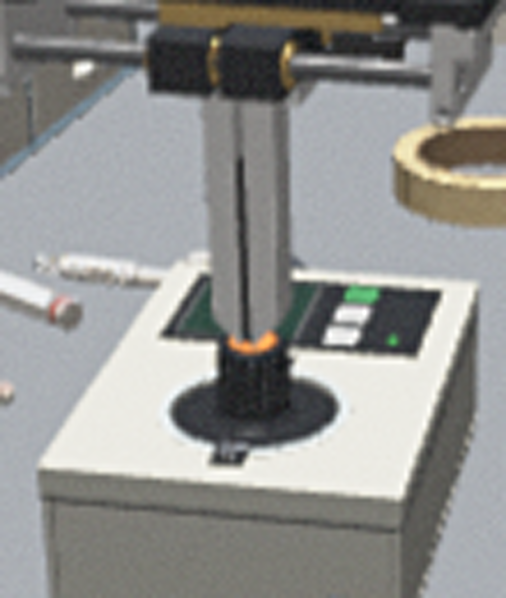

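The shut tips now sit centred just above the orange knob top, at px (285,204), so the reported height reads about 30 mm low. I'll go on to contact.

Call:
servo_tool(deltas=[[[0,0,0.001],0,0.0],[[0,0,0.001],0,0.0]])

```text
time: 6.48
position: [0.5954, -0.1104, 0.0681]
tool_rot: [0.707, 0.707, 0.0, 0.0]
wrist_force: [-0.6, 0.4, 2.9]
gripper_width: 0.0005
grip_force: 1.6
```

Call:
servo_tool(deltas=[[[0,0,0.001],0,0.0],[[0,0,0.001],0,0.0]])

```text
time: 6.72
position: [0.5955, -0.1104, 0.0668]
tool_rot: [0.707, 0.707, 0.0, 0.0]
wrist_force: [-1.1, -0.1, 4.0]
gripper_width: 0.0008
grip_force: 1.9
```

Call:
servo_tool(deltas=[[[0,0,0.001],0,0.0]])

```text
time: 6.85
position: [0.5956, -0.1105, 0.066]
tool_rot: [0.707, 0.707, 0.0, 0.0]
wrist_force: [-2.6, 0.6, 6.4]
gripper_width: 0.0009
grip_force: 3.6
```

Call:
servo_tool(deltas=[[[0,0,0.001],0,0.0],[[0,0,0.001],0,0.0]])

```text
time: 7.1
position: [0.596, -0.1106, 0.0651]
tool_rot: [0.707, 0.707, 0.001, 0.001]
wrist_force: [-3.8, -0.1, 8.6]
gripper_width: 0.0004
grip_force: 4.6
```

Call:
servo_tool(deltas=[[[0,0,0.001],0,0.0]])

```text
time: 7.22
position: [0.5961, -0.1106, 0.0644]
tool_rot: [0.707, 0.707, 0.001, 0.001]
wrist_force: [-2.5, 0.4, 9.9]
gripper_width: 0.0002
grip_force: 4.7
```

Call:
servo_tool(deltas=[[[0,0,0.001],0,0.0]])

```text
time: 7.35
position: [0.5961, -0.1106, 0.0635]
tool_rot: [0.707, 0.707, 0.001, 0.001]
wrist_force: [-2.3, 0.8, 9.4]
gripper_width: 0.0005
grip_force: 4.9
```

Call:
servo_tool(deltas=[[[0,0,0.001],0,0.0],[[0,0,0.0],0,0.0]])

```text
time: 7.6
position: [0.5961, -0.1106, 0.0623]
tool_rot: [0.707, 0.707, 0.001, 0.001]
wrist_force: [-2.5, 1.8, 9.2]
gripper_width: 0.0006
grip_force: 4.5
```

Call:
servo_tool(deltas=[[[0,0,0.002],0,0.0],[[0,0,0.0],0,0.0]])

```text
time: 7.85
position: [0.5963, -0.1106, 0.0622]
tool_rot: [0.707, 0.707, 0.001, 0.002]
wrist_force: [-4.7, 1.4, 15.8]
gripper_width: 0.0005
grip_force: 7.4
```

Call:
servo_tool(deltas=[[[0,0,-0.005],0,0.0],[[0,0,-0.005],0,0.0],[[0,0,-0.01],0,0.0],[[0,0,-0.01],0,0.06],[[0,0,-0.01],0,0.06],[[0,0,0],0,0.06]])

```text
time: 8.6
position: [0.5961, -0.1106, 0.0992]
tool_rot: [0.707, 0.707, 0.001, 0.001]
wrist_force: [-0.7, -1.0, 0.2]
gripper_width: 0.0268
grip_force: 0.0
```

```bash
python3 - <<'E'
from h import *
a=robot.read_camera("side")
s=robot.state();print(s["position"],s["wrist_force"],s["gripper_width"])
x0,y0,x1,y1=(265,185,305,230);h=cv2.cvtColor(a[y0:y1,x0:x1],cv2.COLOR_BGR2HSV);m=cv2.inRange(h,(8,120,100),(25,255,255))
n,l,st,ce=cv2.connectedComponentsWithStats(m);print([(ce[i]+[x0,y0],st[i,2:]) for i in range(1,n)],proj("side",[.5953,-.1105,.098]),proj("side",[.5953,-.1105,.1035]))
cv2.imwrite("pics/g4.png",cv2.resize(a[130:260,230:340],None,fx=4.6,fy=4.6,interpolation=cv2.INTER_CUBIC))
E
```

```text
[ 0.59562168 -0.11046774  0.09849061] [-0.5335341  -0.68338793 -0.33725407] 0.031087036442074355
[(array([284.04, 200.76]), array([11,  6, 50], dtype=int32))] [284.59124642 203.6580904 ] [284.48198618 200.68860637]
```

View pics/g4.png

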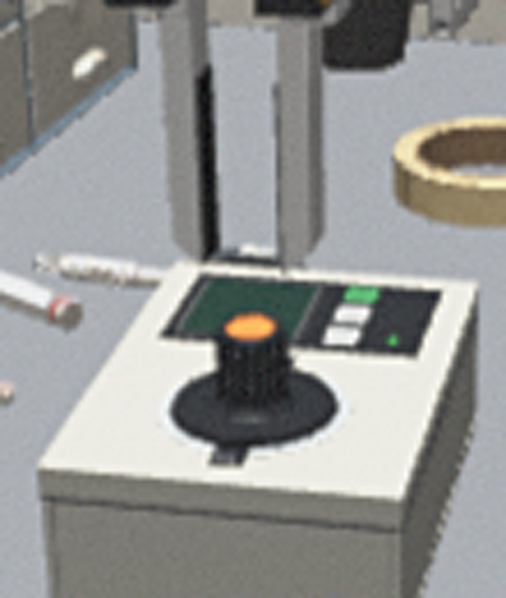

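The orange top is now at (284,200.8), as predicted for the sprung-up plug. Next I grip the knob.

Call:
servo_tool(deltas=[[[0,0,0],0,0.06],[[0,0,0],0,0.06],[[0,0,0.015],0,0.06],[[0,0,0.015],0,0.055],[[0,0,0.012],0,0.055],[[0,0,0.007],0,0.055],[[0,0,0],0,0.01],[[0,0,0],0,0.01],[[0,0,0],0,0.01],[[0,0,0],0,0.01]], grip_force=25)

```text
time: 9.9
position: [0.5959, -0.1105, 0.0498]
tool_rot: [0.707, 0.707, 0.0, 0.001]
wrist_force: [1.3, 0.1, 0.5]
gripper_width: 0.0254
grip_force: 25.0
```

Call:
servo_tool(deltas=[[[0,0,-0.01],0,0.01],[[0,0,-0.02],0,0.01],[[0,0,-0.02],0,0.01],[[-0.03,-0.006,0],0,0.01],[[-0.04,-0.01,0],0,0.01],[[-0.04,-0.01,0],0,0.01],[[-0.04,-0.01,0],0,0.01],[[-0.04,-0.01,0],0,0.01],[[-0.025,0,0],0,0.01],[[0,0,0.02],0,0.01]])

```text
time: 11.15
position: [0.5508, -0.3275, 0.0806]
tool_rot: [0.708, 0.706, 0.001, 0.002]
wrist_force: [-0.4, -0.1, -1.9]
gripper_width: 0.0256
grip_force: 25.0
```

Call:
servo_tool(deltas=[[[0,0,0.03],0,0.01],[[0,0,0.03],0,0.01],[[0,0,0.018],0,0.01],[[0,0,0.006],0,0.01]])

```text
time: 11.65
position: [0.5488, -0.3235, -0.0071]
tool_rot: [0.707, 0.708, -0.0, -0.002]
wrist_force: [-0.2, 0.6, 0.1]
gripper_width: 0.0258
grip_force: 25.0
```

```bash
python3 - <<'E'
from h import *
a=robot.read_camera("side");b=robot.read_camera("top")
s=robot.state();print(s["position"],s["wrist_force"],s["gripper_width"],proj("side",s["position"]+[0,0,.03]),proj("top",s["position"]+[0,0,.03]))
for t in("plug",):print(robot.search_frame(t,"side")[:2],robot.search_frame(t,"top")[:2])
A=cv2.resize(a[120:260,240:440],None,fx=2.5,fy=2.5);B=cv2.resize(b[130:270,270:400],None,fx=2.2,fy=2.5)
cv2.imwrite("pics/g5.png",np.hstack([A,B]))
E
```

```text
[ 0.54948605 -0.32462632 -0.00543659] [ 0.09230203 -0.25276413  0.42301633] 0.025796769938368113 [335.45448516 193.81528339] [366.12324205 214.82895759]
[{'bbox': [341.1, 194.4, 17.6, 27.9], 'confidence': 0.62}] [{'bbox': [356.9, 214.6, 3.3, 11.8], 'confidence': 0.62}]
```

View pics/g5.png

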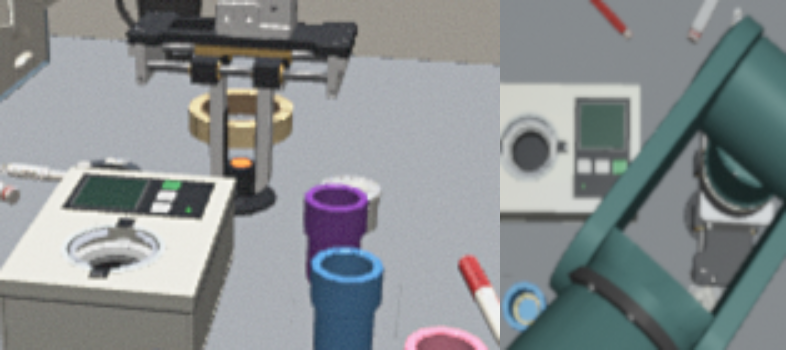

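The plug is held just above the desk, right of the tester, at side px (337,193), and the well is open. Lowering to contact.

Call:
servo_tool(deltas=[[[0,0,0.004],0,0.01],[[0,0,0.001],0,0.01],[[0,0,0],0,0.01]])

```text
time: 12.22
position: [0.5494, -0.3254, -0.0099]
tool_rot: [0.707, 0.707, 0.0, 0.0]
wrist_force: [-0.6, -0.0, 0.2]
gripper_width: 0.0254
grip_force: 25.0
```

Call:
servo_tool(deltas=[[[0,0,0.001],0,0.01],[[0,0,0],0,0.01]])

```text
time: 12.48
position: [0.5493, -0.3254, -0.011]
tool_rot: [0.707, 0.707, 0.0, -0.0]
wrist_force: [-0.4, 0.7, -0.2]
gripper_width: 0.0256
grip_force: 25.0
```

Call:
servo_tool(deltas=[[[0,0,0.001],0,0.01],[[0,0,0.0],0,0.01]])

```text
time: 12.72
position: [0.5495, -0.3255, -0.0117]
tool_rot: [0.707, 0.707, 0.0, 0.0]
wrist_force: [-0.8, -0.2, 0.8]
gripper_width: 0.0252
grip_force: 25.0
```

Call:
servo_tool(deltas=[[[0,0,0.001],0,0.01],[[0,0,0.0],0,0.01]])

```text
time: 12.98
position: [0.5495, -0.3255, -0.0117]
tool_rot: [0.707, 0.707, 0.0, 0.0]
wrist_force: [-2.9, 0.7, 4.3]
gripper_width: 0.0257
grip_force: 25.0
```

Call:
servo_tool(deltas=[[[0,0,-0.001],0,0.06],[[0,0,0],0,0.06],[[0,0,0],0,0.06],[[0,0,-0.02],0,0.06],[[0,0,-0.05],0,0.08],[[0,0,-0.05],0,0.08],[[0.03,-0.015,0],0,0.08],[[0.05,-0.025,0],0,0.08],[[0.05,-0.028,0],0,0.08],[[0.05,-0.028,0],0,0.08]])

```text
time: 14.22
position: [0.453, -0.1442, 0.1097]
tool_rot: [0.707, 0.707, 0.001, 0.001]
wrist_force: [-0.3, 0.1, 0.3]
gripper_width: 0.0798
grip_force: 0.0
```

Call:
servo_tool(deltas=[[[0.028,-0.0165,0],0,0.08],[[0,0,0],0,0.08],[[0,0,0],0,0.08]])

```text
time: 14.6
position: [0.4378, -0.1183, 0.1093]
tool_rot: [0.707, 0.707, 0.0, 0.001]
wrist_force: [0.7, -0.6, 0.6]
gripper_width: 0.0797
grip_force: 0.0
```

```bash
python3 - <<'E'
from h import *
a=robot.read_camera("side");b=robot.read_camera("top")
s=robot.state();print(s["position"],s["gripper_width"],s["joint_positions"].round(2),proj("side",[.5493,-.3255,0]),proj("top",[.5495,-.3255,.042]),proj("side",s["position"]+[0,0,.03]))
for t in("plug",):print(robot.search_frame(t,"side")[:2],robot.search_frame(t,"top")[:2])
A=cv2.resize(a[90:290,270:450],None,fx=2.5,fy=2.5);B=cv2.resize(b[150:300,240:390],None,fx=2,fy=2.5)
B=cv2.resize(B,(330,A.shape[0]));cv2.imwrite("pics/g6.png",np.hstack([A,B]))
E
```

```text
[ 0.43765579 -0.11850752  0.10853144] 0.0801607263161742 [-0.39 -0.11  1.7  -0.    1.55 -0.39] [335.46264624 204.03613606] [367.35021002 213.62678515] [381.13795816 187.98685766]
[{'bbox': [338.9, 195.9, 15.1, 27.3], 'confidence': 0.77}, {'bbox': [379.5, 242.3, 26.6, 48.2], 'confidence': 0.23}] [{'bbox': [367.3, 216.4, 21.2, 27.4], 'confidence': 0.8}]
```

View pics/g6.png

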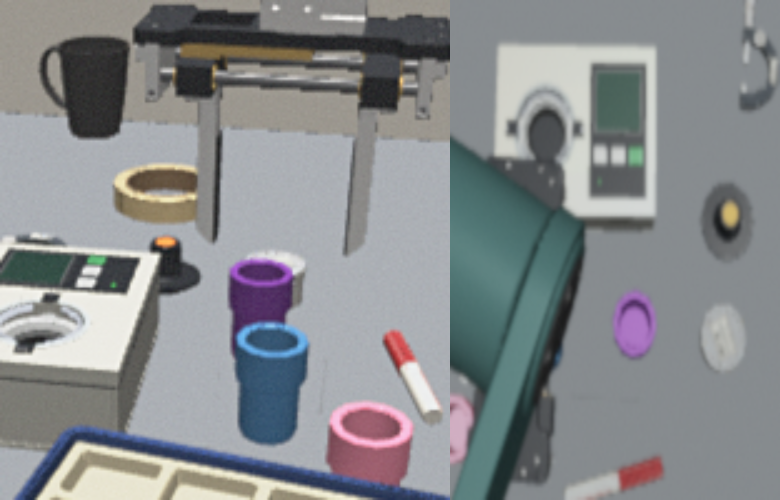

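The plug stands upright on the desk at side px (336,197), and the gripper is centred over the blue cup with its tip midpoint at (382,188). Down and grip.

Call:
servo_tool(deltas=[[[0,-0.0005,0.03],0,0.08],[[0,0,0.03],0,0.08],[[0,0,0.02],0,0.08],[[0,0,0.012],0,0.08],[[0,0,0],0,0.03],[[0,0,0],0,0.03],[[0,0,0],0,0.03],[[0,0,0],0,0.03],[[0,0,0],0,0.03]], grip_force=50)

```text
time: 15.92
position: [0.4371, -0.1176, 0.0169]
tool_rot: [0.707, 0.707, 0.0, 0.001]
wrist_force: [-0.1, 0.1, 2.8]
gripper_width: 0.046
grip_force: 49.9
```

```bash
python3 - <<'E'
from h import *
a=robot.read_camera("side")
s=robot.state();print(s["position"],s["gripper_width"],s["grip_force"],s["wrist_force"])
A=cv2.resize(a[150:290,310:450],None,fx=4,fy=4,interpolation=cv2.INTER_CUBIC);cv2.imwrite("pics/g7.png",A)
E
```

```text
[ 0.43708961 -0.11763655  0.01692311] 0.04622043322608364 49.92751210927963 [-0.30475945  0.30331547  2.96978726]
```

View pics/g7.png

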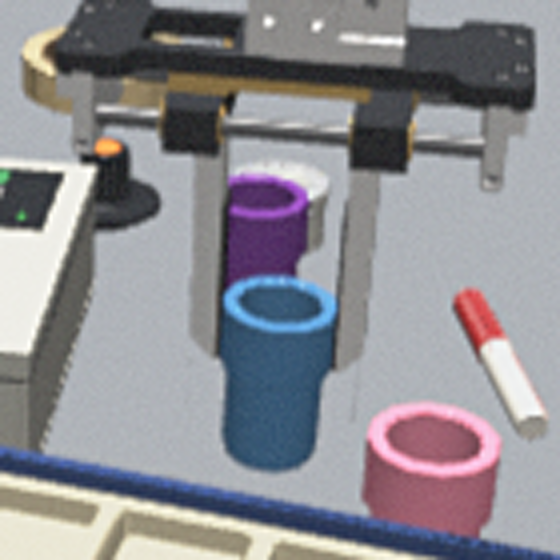

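The blue cup is held on its flats (width 46 mm), upright, rim at side px (380,226). I'll lift it and take it over the well.

Call:
servo_tool(deltas=[[[0,0,-0.005],0,0.03],[[0,0,-0.02],0,0.03],[[0,0,-0.03],0,0.03],[[0,0,-0.03],0,0.03],[[0.002,0.03,0],0,0.03],[[0.003,0.04,0],0,0.03],[[0.002,0.04,0],0,0.03],[[0,0.03,0],0,0.03],[[0,0.018,0],0,0.03],[[0,0,0],0,0.03]])

```text
time: 17.23
position: [0.5944, -0.1101, 0.0999]
tool_rot: [0.707, 0.707, -0.001, -0.001]
wrist_force: [1.1, 0.1, -1.0]
gripper_width: 0.0464
grip_force: 49.9
```

```bash
python3 - <<'E'
from h import *
a=robot.read_camera("side");b=robot.read_camera("top");s=robot.state();p=s["position"];print(p,s["gripper_width"],s["wrist_force"],s["torque"],s["tool_rot"])
h=cv2.cvtColor(a,cv2.COLOR_BGR2HSV);m=cv2.inRange(h,(95,120,40),(118,255,255));n,l,st,ce=cv2.connectedComponentsWithStats(m[150:240,250:320])
i=1+st[1:,4].argmax();print(st[i]+[250,150,0,0,0],ce[i]+[250,150])
lb=((h[...,2]>150)&(m>0));ys,xs=np.nonzero(lb[150:240,250:320]);print("rim",xs.min()+250,xs.max()+250,ys.min()+150,ys.max()+150)
zb=p[2]-.0169
for dy in(-.003,0,.003):
    q=[proj("side",[p[0]+.0238*np.cos(t),p[1]+dy+.0238*np.sin(t),zb+.072]) for t in np.linspace(0,6.28,60)];q=np.array(q)
    g=np.array([proj("side",[p[0]+.0155*np.cos(t),p[1]+dy+.0155*np.sin(t),zb]) for t in np.linspace(0,6.28,60)])
    print(dy,"rim pred",q.min(0).round(1),q.max(0).round(1),"foot",g.min(0).round(1),g.max(0).round(1))
E
```

```text
[ 0.59339335 -0.11025211  0.10039996] 0.046073128244922594 [-0.36467734 -0.33605462 -1.53275818] [-0.07836809  0.02530071 -0.03775379] [ 7.07102598e-01  7.07110181e-01 -5.52308463e-04 -8.96478580e-04]
[ 270  168   27   47 1086] [284.07274401 189.9106814 ]
rim 270 296 168 178
-0.003 rim pred [270.3 165.8] [299.7 176.8] foot [277.2 206.7] [295.6 215. ]
0 rim pred [269.7 166.5] [299.2 177.5] foot [276.7 207.5] [295.1 215.8]
0.003 rim pred [269.1 167.1] [298.7 178.3] foot [276.1 208.2] [294.7 216.6]
```

Call:
servo_tool(deltas=[[[0,0.002,0.01],0,0.03],[[0,0,0.01],0,0.03],[[0,0,0.006],0,0.03],[[0,0,0.004],0,0.03],[[0,0,0.002],0,0.03],[[0,0,0],0,0.03]])

```text
time: 18.08
position: [0.5964, -0.1104, 0.0691]
tool_rot: [0.707, 0.707, 0.0, 0.0]
wrist_force: [-0.8, -0.4, -1.1]
gripper_width: 0.0464
grip_force: 49.9
```

Call:
servo_tool(deltas=[[[0,0,0.002],0,0.03],[[0,0,0.002],0,0.03],[[0,0,0],0,0.03]])

```text
time: 18.45
position: [0.5963, -0.1103, 0.0649]
tool_rot: [0.707, 0.707, -0.0, -0.0]
wrist_force: [0.4, 0.4, -2.1]
gripper_width: 0.0462
grip_force: 49.9
```

Call:
servo_tool(deltas=[[[0,-0.001,0.0005],0.1,0.03],[[0,0,0.0005],0.18,0.03],[[0,0,0.0005],0.18,0.03],[[0,0,0.0005],0.18,0.03],[[0,0,0.0005],0.18,0.03],[[0,0,0.0005],0.18,0.03],[[0,0,0.0005],0.18,0.03],[[0,0,0.0005],0.18,0.03],[[0,0,0.0005],0.18,0.03],[[0,0,0.0005],0.1,0.03]])

```text
time: 19.7
position: [0.5958, -0.1101, 0.0604]
tool_rot: [0.999, -0.036, 0.001, -0.0]
wrist_force: [1.0, 1.0, -1.0]
gripper_width: 0.0462
grip_force: 49.9
```

Call:
servo_tool(deltas=[[[0,0,0.0003],-0.1,0.03],[[0,0,0.0005],-0.18,0.03],[[0,0,0.0005],-0.18,0.03],[[0,0,0.0005],-0.18,0.03],[[0,0,0.0005],-0.18,0.03]])

```text
time: 20.32
position: [0.595, -0.1095, 0.0578]
tool_rot: [0.929, 0.37, -0.0, -0.001]
wrist_force: [-0.6, 1.7, -0.1]
gripper_width: 0.0463
grip_force: 49.9
```

Call:
servo_tool(deltas=[[[0,0,0.0005],-0.18,0.03],[[0,0,0.0005],-0.18,0.03],[[0,0,0.0005],-0.18,0.03],[[0,0,0.0005],-0.18,0.03],[[0,0,0.0005],-0.18,0.03],[[0,0,0.0005],-0.18,0.03],[[0,0,0.0005],-0.18,0.03]])

```text
time: 21.2
position: [0.5955, -0.1105, 0.0554]
tool_rot: [0.533, 0.846, 0.0, 0.0]
wrist_force: [-1.7, 0.6, 2.8]
gripper_width: 0.0461
grip_force: 49.9
```

Call:
servo_tool(deltas=[[[0,0,0.0005],-0.18,0.03],[[0,0,0.0005],-0.18,0.03],[[0,0,0.0005],-0.18,0.03],[[0,0,0.0005],-0.18,0.03]])

```text
time: 21.7
position: [0.5963, -0.1109, 0.0543]
tool_rot: [0.202, 0.979, -0.0, 0.001]
wrist_force: [-1.2, 0.5, 5.1]
gripper_width: 0.0463
grip_force: 49.9
```

Call:
servo_tool(deltas=[[[0,0,0.0002],0.1,0.03],[[0,0,0.0005],0.18,0.03],[[0,0,0.0005],0.18,0.03],[[0,0,0.0005],0.18,0.03],[[0,0,0.0005],0.18,0.03],[[0,0,0.0005],0.18,0.03],[[0,0,0.0005],0.18,0.03],[[0,0,0.0005],0.18,0.03],[[0,0,0.0005],0.18,0.03],[[0,0,0.0005],0.18,0.03]])

```text
time: 22.95
position: [0.5958, -0.1098, 0.0497]
tool_rot: [0.876, 0.482, 0.001, 0.0]
wrist_force: [-1.5, 2.0, 4.7]
gripper_width: 0.0463
grip_force: 49.9
```

Call:
servo_tool(deltas=[[[0,0,0.0005],0.18,0.03],[[0,0,0.0005],0.18,0.03],[[0,0,0.0005],0.18,0.03],[[0,0,0.0005],0.18,0.03],[[0,0,0.0005],0.18,0.03]])

```text
time: 23.58
position: [0.5961, -0.1094, 0.0461]
tool_rot: [0.999, 0.053, 0.001, -0.001]
wrist_force: [-0.9, 1.1, 1.1]
gripper_width: 0.0462
grip_force: 49.9
```

Call:
servo_tool(deltas=[[[0,0,0.0002],-0.1,0.03],[[0,0,0.0005],-0.18,0.03],[[0,0,0.0005],-0.18,0.03],[[0,0,0.0005],-0.18,0.03]])

```text
time: 24.08
position: [0.5959, -0.1097, 0.0449]
tool_rot: [0.929, 0.369, 0.001, -0.0]
wrist_force: [-2.6, 1.6, 4.5]
gripper_width: 0.0459
grip_force: 49.9
```

Call:
servo_tool(deltas=[[[0,0,0.0005],-0.18,0.03],[[0,0,0.0005],-0.18,0.03],[[0,0,0.0003],-0.18,0.03]])

```text
time: 24.45
position: [0.5959, -0.1101, 0.0449]
tool_rot: [0.797, 0.603, 0.001, 0.0]
wrist_force: [-3.9, 0.8, 8.6]
gripper_width: 0.0464
grip_force: 49.9
```

Call:
servo_tool(deltas=[[[0,0,0.0006],-0.18,0.03],[[0,0,0.0006],-0.18,0.03],[[0,0,0.0004],-0.18,0.03],[[0,0,0],-0.18,0.03],[[0,0,0],-0.18,0.03],[[0,0,0],-0.1,0.03]])

```text
time: 25.2
position: [0.5966, -0.1107, 0.0449]
tool_rot: [0.412, 0.911, 0.0, 0.002]
wrist_force: [-3.8, 1.2, 11.9]
gripper_width: 0.0462
grip_force: 49.9
```

Call:
servo_tool(deltas=[[[0,0,0.0003],0.1,0.03],[[0,0,0],0.18,0.03],[[0,0,0],0.18,0.03],[[0,0,0],0.18,0.03],[[0,0,0],0.18,0.03],[[0,0,0],0.1,0.03],[[0,0,0],0,0.03]])

```text
time: 26.08
position: [0.5961, -0.1104, 0.0448]
tool_rot: [0.774, 0.633, 0.001, 0.001]
wrist_force: [-5.2, 1.3, 14.2]
gripper_width: 0.0462
grip_force: 49.9
```

Home: the height holds at the predicted 0.0449 while the force builds. Release and retreat.

Call:
servo_tool(deltas=[[[0,0,-0.001],0,0.05],[[0,0,0],0,0.075],[[0,0,0],0,0.075],[[0,0,0],0,0.075],[[0,0,0],0,0.075],[[0,0,-0.01],0,0.075],[[0,0,-0.03],0,0.075],[[0,0,-0.05],0,0.075],[[0,0,-0.05],0,0.075]])

```text
time: 27.2
position: [0.5952, -0.1104, 0.1832]
tool_rot: [0.774, 0.633, 0.0, 0.0]
wrist_force: [0.4, -0.6, 0.2]
gripper_width: 0.0749
grip_force: 0.0
```

```bash
python3 - <<'E'
from h import *
a=robot.read_camera("side");s=robot.state();print(s["time"],s["position"],s["gripper_width"],s["wrist_force"])
h=cv2.cvtColor(a,cv2.COLOR_BGR2HSV);m=cv2.inRange(h,(95,120,40),(118,255,255));n,l,st,ce=cv2.connectedComponentsWithStats(m[180:240,255:320])
i=1+st[1:,4].argmax();print(st[i]+[255,180,0,0,0],ce[i]+[255,180])
M=(l==i);hs=[r.sum() for r in M];print(hs)
t=np.linspace(0,6.28,60)
for zo in(.028,.030,.034):
    q=np.array([proj("side",[.5953+.0238*np.cos(x),-.1105+.0238*np.sin(x),zo+z]) for x in t for z in(.044,.072)]);print(zo,q.min(0).round(1),q.max(0).round(1))
g=cv2.inRange(h,(18,80,100),(32,255,255))[180:215,265:305];print("gold px",(g>0).sum())
for c in("cup","plug","ring"):print(c,[(np.round(r["bbox"],1),round(r["confidence"],2)) for r in robot.search_frame(c,"side")[:3]])
E
```

```text
27.25 [ 0.59874668 -0.1113255   0.19242529] 0.0750737491806322 [ 0.23464872 -0.41278896  5.05174193]
[271 196  28  31 700] [284.40285714 210.58285714]
[np.int64(0), np.int64(0), np.int64(0), np.int64(0), np.int64(0), np.int64(0), np.int64(0), np.int64(0), np.int64(0), np.int64(0), np.int64(0), np.int64(0), np.int64(0), np.int64(0), np.int64(0), np.int64(0), np.int64(4), np.int64(14), np.int64(19), np.int64(23), np.int64(26), np.int64(26), np.int64(27), np.int64(28), np.int64(28), np.int64(28), np.int64(26), np.int64(26), np.int64(25), np.int64(26), np.int64(26), np.int64(26), np.int64(26), np.int64(26), np.int64(26), np.int64(26), np.int64(26), np.int64(26), np.int64(25), np.int64(22), np.int64(22), np.int64(22), np.int64(21), np.int64(20), np.int64(17), np.int64(11), np.int64(6), np.int64(0), np.int64(0), np.int64(0), np.int64(0), np.int64(0), np.int64(0), np.int64(0), np.int64(0), np.int64(0), np.int64(0), np.int64(0), np.int64(0), np.int64(0)]
0.028 [270.2 196.5] [299.1 224.2]
0.03 [270.2 195.5] [299.1 223.1]
0.034 [270.1 193.4] [299.1 220.9]
gold px 0
cup [(array([417.9, 267.1,  35.1,  35.1]), 0.96), (array([285.5, 211.4,  25.7,  32.3]), 0.9), (array([374.4, 215.2,  29.2,  45.6]), 0.81)]
plug [(array([340.9, 195.2,  16.1,  24.9]), 0.86)]
ring []
```

The rim is where a home cup must be: top row 196, predicted 196.5. I'll move the arm aside to check the ring and confirm that it stays.

Call:
servo_tool(deltas=[[[0.02,-0.02,0],0,0.075],[[0.045,-0.02,0],0,0.075],[[0.045,-0.02,0],0,0.075],[[0.045,-0.02,0],0,0.075],[[0.045,-0.02,0],0,0.075],[[0.03,-0.02,0],0,0.075],[[0,0,0],0,0.075],[[0,0,0],0,0.075]])

```text
time: 28.4
position: [0.523, 0.1382, 0.1798]
tool_rot: [0.774, 0.633, -0.001, -0.0]
wrist_force: [-1.1, 0.3, 0.1]
gripper_width: 0.0752
grip_force: 0.0
```

```bash
python3 - <<'E'
from h import *
b=robot.read_camera("top");a=robot.read_camera("side");s=robot.state();print(s["time"],s["position"],s["wrist_force"])
for c in("cup","plug","oil_pot","ring"):print(c,[(np.round(r["bbox"],1),round(r["confidence"],2)) for r in robot.search_frame(c,"top")[:4]])
h=cv2.cvtColor(b,cv2.COLOR_BGR2HSV);print(proj("top",[.5953,-.1105,.1]),proj("top",[.5953,-.1105,.055]))
g=cv2.inRange(h,(12,50,100),(35,255,255))[170:205,265:300];ys,xs=np.nonzero(g);print("gold",len(xs),xs.mean()+265 if len(xs) else 0,ys.mean()+170 if len(xs) else 0)
ha=cv2.cvtColor(a,cv2.COLOR_BGR2HSV);m=cv2.inRange(ha,(95,120,40),(118,255,255))[180:240,255:320];ys,xs=np.nonzero(m);print("cup side",ys.min()+180,ys.max()+180)
E
```

```text
28.5 [0.52350232 0.13770504 0.18032599] [ 0.27775118 -0.03966211 -0.50373836]
cup [(array([241.9, 280. ,  23.6,  22.8]), 0.93), (array([281.2, 188.1,  21.4,  21.1]), 0.89), (array([294.5, 190.9,  76.7,  53.5]), 0.25)]
plug [(array([366. , 216.8,  20.3,  27.2]), 0.61)]
oil_pot [(array([364.8, 252.8,  20. ,  21.7]), 0.61)]
ring []
[281.70188957 185.34285785] [283.46783691 189.89929908]
gold 18 281.8888888888889 184.77777777777777
cup side 196 226
```

```bash
python3 -c "
from rig import robot
print(robot.close_job())"
```

```text
the job is handed in; nothing more can be done
None
```

I handed in the job at 28.5 s: the plug is unlatched and standing on the desk right of the tester, and the blue cup is fully home and stayed there after release. The ring itself wasn't detected in the last look; gold pixels inside the cup are the only sign it is still there.

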